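Close the nut pot with its inner lid and take the hood away

TASK

On the wooden lid stand a nested pair of lids, an inner lid with a tall stem and an outer hood slipped over that stem, is held down by two bolt knobs: turn both knobs clockwise to their end stops, then lift the pair together by the stem, lower it gently onto the open nut pot until the inner lid is fully seated in its mouth, and let go. Then take the hood by its collar and lift it alone, keeping it level, until all of it is above the top of the stem, leaving the inner lid seated and undisturbed. Finish while still holding the hood up there in the gripper, steady and clear of the inner lid; leave the knob, end mill and collet lying among the work where they are.

Things in the scene. Friction and masses are not known exactly. Their poses are not given: they have to be found in the camera images.
- lid_stand: fixed wooden board 140 x 224 mm, 12 mm thick, with a steel seat ring in its middle (inside diameter 90 mm, rim 26 mm above the bench) and a hold-down knob near each end; origin on the bench under its middle; its y axis runs along the board through both knobs
- catch_1_grip (a point): hold-down bolt knob at the lid stand's +y end: upright black bar 12 mm thick, 38 mm long, 25 mm tall (height 50 to 75 mm above the bench) on an upright captive bolt; the point is the middle of the bar, on the bolt's axis (height 62.5 mm), 94 mm from the stand's middle; the bar's length is the point's y axis
- catch_1 (a joint): angle of that bolt, rad. 0: its steel wing (under the bar, 28 mm long from the axis, 16 mm wide) points at the lids and lies over the hood's brim; grows as the knob turns CLOCKWISE seen from above, to a hard end stop at 1.45, wing clear. The bar points as the wing does. Starts at 0 to 0.25; stays where it is left; friction about 0.05 N m
- catch_2_grip (a point): hold-down bolt knob at the lid stand's -y end: upright black bar 12 mm thick, 38 mm long, 25 mm tall (height 50 to 75 mm above the bench) on an upright captive bolt; the point is the middle of the bar, on the bolt's axis (height 62.5 mm), 94 mm from the stand's middle; the bar's length is the point's y axis
- catch_2 (a joint): angle of that bolt, rad. 0: its steel wing (under the bar, 28 mm long from the axis, 16 mm wide) points at the lids and lies over the hood's brim; grows as the knob turns CLOCKWISE seen from above, to a hard end stop at 1.45, wing clear. The bar points as the wing does. Starts at 0 to 0.25; stays where it is left; friction about 0.05 N m
- inner_lid: loose steel lid, 0.2-0.33 kg. Origin: middle of the plug's underside, z up. Plug 82 mm across, 10 mm deep; above it a flange 98 mm across, 6 mm thick; then a central upright stem 18 mm across, its top 78 mm above origin. On the stand (origin 16 mm above the bench) and in the pot it rests on its flange, the plug inside the ring
- outer_hood: loose aluminium hood, 0.14-0.24 kg, over the stem. Origin: middle of the brim's underside, z up. Brim 148 mm across, 4 mm thick; skirt 124 mm outside, 116 inside; flat top 12 to 16 mm above origin; central collar 40 mm across rising from 16 to 46 mm, 25 mm bore right through. Nested, it rests on the inner flange, origin 4 mm above the inner lid's; 28 mm of stem stand out above its collar
- nut_pot: fixed round steel pot, open at the top, 100 mm across outside, 90 mm inside, rim 55 mm above the bench, some nuts in the bottom; origin on the bench under its middle. Fully seated, the inner lid's origin is 45 mm above the bench (and its stem top 123 mm)
- brass_knob: small round brass knob, 21 mm across, 18 mm tall, standing loose; origin under its middle
- loose_mill: steel end mill, 92 mm long, 16 mm thick, lying loose; origin near its middle
- loose_collet: steel collet, 84 mm long, 36 mm thick, lying loose; origin near its middle

How it is judged (in metres and radians):
On the way, in this order (a step that is already met when the one before it is completed fails the run):
1. both hold-down knobs are turned to their end stops (value of joint each of catch_1, catch_2 above 1.3 rad), for 0.2 s.
2. the nested lids sit together on the pot, the inner lid fully seated, and are let go (z of inner_lid in the frame of nut_pot between 0.042 and 0.048 m and horizontal distance between inner_lid and nut_pot below 0.007 m and angle between inner_lid's own z axis and vertical below 0.06 rad and z of outer_hood in the frame of inner_lid below 0.009 m and contact force between the fingers and inner_lid below 0.1 N and contact force between the fingers and outer_hood below 0.1 N), for 0.15 s.
At the end, for the whole second after the job is handed in: knobs beyond 1.3 rad; inner lid seated in the pot (within 7 mm of its axis, origin 42 to 48 mm above its base, tilt under 0.06 rad), touched by neither hood nor robot; gripper holds the hood at rest, its origin over 78 mm above the inner lid's, tilt under 0.3 rad (all of step 1 and z of inner_lid in the frame of nut_pot between 0.042 and 0.048 m and horizontal distance between inner_lid and nut_pot below 0.007 m and angle between inner_lid's own z axis and vertical below 0.06 rad and z of outer_hood in the frame of inner_lid above 0.078 m and angle between outer_hood's own z axis and vertical below 0.3 rad and linear speed of outer_hood below 0.03 m/s and contact force between the fingers and outer_hood above 1 N and contact force between each of outer_hood, the fingers, the arm and inner_lid below 0.1 N and contact force between outer_hood and nut_pot below 0.1 N); the arm keeps its last pose, push and grip.
It fails at once if the hood is parted from the inner lid while the inner lid is not seated in the pot, or disturbs it coming off (z of outer_hood in the frame of inner_lid above 0.014 m and (z of inner_lid in the frame of nut_pot above 0.05 m or horizontal distance between inner_lid and nut_pot above 0.008 m or angle between inner_lid's own z axis and vertical above 0.1 rad)).
It fails at once if the lids are let go above the pot before the inner lid is down in its seat (dropped) (horizontal distance between inner_lid and nut_pot below 0.05 m and z of inner_lid in the frame of nut_pot above 0.053 m and contact force between the fingers and inner_lid below 0.05 N).
It fails at once if a bystander (brass knob, end mill or collet) is moved by more than 30 mm (distance of any of brass_knob, loose_mill, loose_collet from where it was at the start of the episode above 0.03 m).
It also fails if it takes over 69 s, if anything falls off the work surface, if the arm or the gripper's body presses on something with over 40 N, if the wrist force passes 120 N, or if a joint passes its speed limit or range.

ROBOT

A 6-joint arm with a two-finger parallel gripper is mounted at the origin on a cart in front of the work surface, level with it; the furniture and walls round the work are solid. World frame = base frame: x ahead of the robot, y to its left, z up, the work surface at z = 0. Lengths are in m, angles in degrees, forces in N, time in s.
With the tool pointing down it reaches from about 0.3 to 0.75 m from the base axis. Payload 8.5 kg.
Tool frame: the origin (TCP) lies on the centre line of the jaws, within the pads' length; the fingertips stand 14 mm ahead of it and the grasp point (between the pads) lies 5 mm behind it; z points along the fingers, y is the line along which they close (so a half turn about z gives the same grasp; the last joint's range is limited). The gripper opens to 88 mm and grips with 3 to 60 N. Pads are 18 mm wide; open, the fingers measure 123 mm over their backs; the gripper's body (75 mm by 187 mm) begins 45 mm behind the grasp point.
Start: joints at [63.409, 21.807, 74.336, -0, 83.858, -12.336], TCP at [0.135, 0.533, 0.253] pointing down, gripper open.
Joint ranges: [-178.18, 178.18], [-50.72, 133.34], [12.68, 142.11], [-81.47, 261.47], [9.98, 163.14], [-165.26, 165.26]. Speed limits (degrees/s): [136.94, 136.94, 180, 180, 180, 180].

INTERFACE

Orientations are given as [roll, pitch, yaw] about the fixed x, y, z axes, in that order (R = Rz(yaw) Ry(pitch) Rx(roll)).
In Python, from station import sense, snapshot, camera_params, close_job, look_for, masks_of, landmark_of gives the robot as it stands.
- The arm moves only by the tool step_arm, never from a script. Its argument "deltas" is a list of rows, each a list of 7 numbers: the turn, a rotation vector about the world's x, y, z as a fraction of full scale, then the shift along the world's x, y, z as a fraction of full scale, then the closure, from 0 (fully open) to 1 (shut). A call has 1 to 12 rows; each row is the pose to reach, as a shift and turn from the pose commanded when the call began; what a row does not reach only later rows make up. Full scale, the value 1, is 100 cm for a shift and 90 degrees for a turn. A row lasts 1/12 s, in which the tool goes at most 41.7 mm and 7.16 degrees, less where a joint would pass 70% of its speed; a pose out of reach is approached as far as the arm can. A call with a number of a shift or a turn outside -1 to 1 is refused whole. A call with a gripper value outside its range is refused whole. The fingers move at their own pace and stop on an object; "newtons" is the grip in N (left out, the last holds). Time passes only in rows, so rows that repeat a pose let the fingers close. It gives the time, the measured TCP pose, the force, the opening and the grip force at its end, in the units of the state.
- sense(): the state, without advancing time (a new reading comes with each control period).
- snapshot(name): name is "side" or "top"; returns the picture (480x640x3 uint8, red, green, blue); there is no depth.
- camera_params(name): a dict with "fovy" (degrees; the focal length in pixels is half the picture's height over the tangent of half this angle, whatever the lens; pixels are square), "cx", "cy" (the principal point, pixels), "eye" and "orientation" of the camera in the world. Camera axes: x right, y down, z forward; pixel columns grow to the right and rows downward; lengths in m; the calibration is good to about 2 mm. A picture is of the moment at which its call begins. camera_params takes no time and is no camera call.
- close_job(): hands the job in; it is judged then, once.
Trained networks look in the newest picture that a camera, given by its name, has taken for a name from the list of things; names that differ only in an ending like _2 or _b are one class to them, and where a whole thing is asked for, a point or a joint stands for the part that bears it (a point fixed in the world has none). Each returns a list of dicts, best first, with "conf" (0 to 1); they miss things now and then, are a little off and sometimes report something else, mostly with a low value. They report only what shows in the picture. A call takes as long as a camera call.
- look_for(camera, label): "location" ([x, y, z] in m, in the coordinates of the camera as it stood for that picture, good to about 4 mm: the middle of the surface that is visible of it).
- masks_of(camera, label): "pixels" (480x640 bool, what is visible of it).
- landmark_of(camera, label): "location" ([x, y, z] in m, in the coordinates of the camera as it stood for that picture, good to about 4 mm: a listed point, or the origin of a listed thing).
The state is a dict: "clock": time; "qpos": joint angles; "qd": joint speeds; "joint_torque": joint torques, N m; "tcp_pos": TCP position; "tool_rot": TCP orientation; "contact_force": force on the tool from outside, world axes, zero at the start; "wrist_torque": the same for the moment, N m; "finger_gap": opening from 0.0 (shut) to 1.0 (fully open); "grip_force": force on a finger pad.
Only numpy, scipy, OpenCV 4.12 (cv2) and the standard library are available. Lean on these libraries where they do the work, as an engineer would, in place of code of your own. Each camera call takes 0.05 s, during which the arm holds its last target. There are 200 camera calls.

## Working session

There is one attempt and no reset: what is moved stays moved. The work goes in short steps, Python scripts to look and compute and a tool call to move; the robot and the scene stay as the last step left them, time stands still between calls to the robot, and variables do not carry over. Pictures are saved under pics/ and viewed, at most 10 in all, crops included, and the job is handed in when it is done.

Besides the shell and the picture viewer there is one more tool, called after "Call:" by a JSON object that holds its "op" and its "data". step_arm: Moves the arm, as the interface text tells. Shift numbers are shares of 100 cm and turn numbers shares of 90 degrees, none past 1 either way. Its arguments: {"type":"object","properties":{"deltas":{"type":"array","items":{"type":"array","items":{"type":"number"}}},"newtons":{"type":"number"}},"required":["deltas"]}

```bash
mkdir -p pics; ls
cat > h.py <<'E'
import numpy as np, cv2
from scipy.spatial.transform import Rotation as R
from station import *
def cam(n):
    p=camera_params(n); o=np.array(p['orientation'],float)
    M=o if o.shape==(3,3) else R.from_euler('xyz',o,degrees=True).as_matrix()
    return p,M,np.array(p['eye'])
def w(n,loc):
    p,M,e=cam(n); return M@np.array(loc)+e
def ray(n,u,v,z):
    p,M,e=cam(n); f=240/np.tan(np.radians(p['fovy']/2))
    d=M@np.array([(u-p['cx'])/f,(v-p['cy'])/f,1]); return e+d*(z-e[2])/d[2]
def proj(n,P):
    p,M,e=cam(n); f=240/np.tan(np.radians(p['fovy']/2))
    c=M.T@(np.array(P)-e); return c[:2]/c[2]*f+[p['cx'],p['cy']]
E
python3 - <<'E'
from h import *
np.set_printoptions(precision=4,suppress=True)
print(sense())
for n in('top','side'):
    print(n,camera_params(n)); cv2.imwrite(f'pics/{n}0.png',snapshot(n)[:,:,::-1])
    for l in ['lid_stand','catch_1_grip','inner_lid','outer_hood','nut_pot','brass_knob','loose_mill','loose_collet']:
        for d in landmark_of(n,l)[:2]: print(l,round(d['conf'],2),w(n,d['location']))
E
```

```text
pics
{'clock': 0.0, 'qpos': array([ 63.4076,  21.8404,  74.3816,  -0.0012,  83.859 , -12.3358]), 'qd': array([-0.0607, -0.0378, -0.0947, -0.0587, -0.0262,  0.004 ]), 'joint_torque': array([ -0.    , -43.7927, -22.4554,   0.0713,   0.0353,  -0.0001]), 'tcp_pos': array([0.1353, 0.5328, 0.2522]), 'tool_rot': array([-179.9206,   -0.0161,  165.7435]), 'contact_force': array([ 0.3778,  0.7283, -0.834 ]), 'wrist_torque': array([-0.0208, -0.0471, -0.0191]), 'grip_force': 0.0, 'finger_gap': 0.998733290841572}
top {'fovy': 48.6757764065844, 'cx': 315.8102918415963, 'cy': 242.91968961283436, 'eye': array([ 0.3324, -0.0165,  1.1557]), 'orientation': array([-168.4012,    0.2121,  -90.7378])}
catch_1_grip 0.69 [0.5369 0.216  0.0221]
catch_1_grip 0.65 [0.5452 0.3093 0.0589]
inner_lid 0.41 [0.5308 0.2101 0.0151]
outer_hood 0.97 [0.5373 0.2173 0.0192]
outer_hood 0.4 [0.5201 0.1216 0.0618]
nut_pot 0.96 [ 0.5524 -0.1782  0.0007]
nut_pot 0.73 [0.5342 0.2149 0.017 ]
brass_knob 0.54 [ 0.5706  0.0026 -0.0037]
loose_mill 0.77 [ 0.4571  0.008  -0.0012]
loose_collet 0.64 [ 0.6568 -0.0008 -0.0022]
side {'fovy': 44.16019080413443, 'cx': 328.7116732450658, 'cy': 235.28685456597364, 'eye': array([0.3194, 0.9965, 0.7313]), 'orientation': array([-122.6047,   -0.3573, -167.0132])}
catch_1_grip 0.74 [0.5475 0.3061 0.061 ]
outer_hood 0.64 [0.5295 0.2136 0.0206]
nut_pot 0.87 [ 0.545  -0.1826  0.0002]
brass_knob 0.64 [0.5672 0.0026 0.0021]
loose_mill 0.49 [0.4562 0.0092 0.0024]
loose_collet 0.59 [0.6579 0.0034 0.0026]
```

View pics/top0.png

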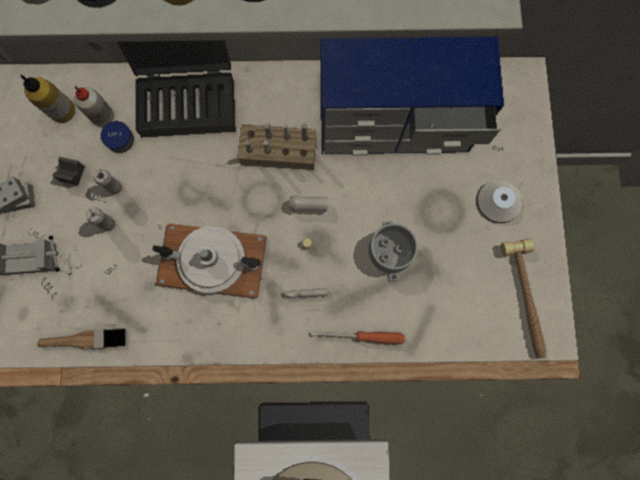

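View pics/side0.png

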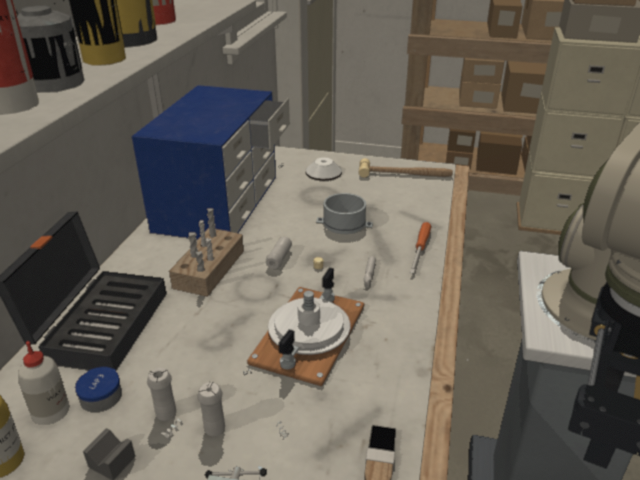

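Top: stand around (212,261), with knobs at (163,252) and (250,264) and the pot at (393,248). Mill, knob and collet lie between them near x-pixel 305. Next I refine the stand and knob poses.

Run:
```python
from h import *
np.set_printoptions(precision=4,suppress=True)
im=cv2.imread('pics/top0.png')
hsv=cv2.cvtColor(im,cv2.COLOR_BGR2HSV)
m=((hsv[:,:,0]<14)&(hsv[:,:,1]>90)).astype(np.uint8); m[:, :150]=0;m[:,275:]=0;m[:220]=0;m[305:]=0
pts=np.argwhere(m)[:,::-1].astype(float)
W=np.array([ray('top',u,v,.012)[:2] for u,v in pts])
r=cv2.minAreaRect((W*1000).astype(np.float32)); print('board',r)
for n in('top','side'):
    snapshot(n)
    for l,z in [('catch_1_grip',.0625),('outer_hood',.03),('nut_pot',.055),('inner_lid',.08)]:
        for d in masks_of(n,l)[:3]:
            q=np.argwhere(d['pixels'])[:,::-1]; c=q.mean(0)
            print(n,l,round(d['conf'],2),c,len(q),ray(n,*c,z),cv2.minAreaRect(q.astype(np.float32)))
    for l in('lid_stand','catch_1_grip','catch_2_grip','nut_pot'):
        for d in landmark_of(n,l)[:3]: print(n,l,round(d['conf'],2),w(n,d['location']))
a=cv2.resize(im[215:305,145:275],None,fx=6,fy=6,interpolation=cv2.INTER_CUBIC)
cv2.imwrite('pics/c1.png',a)
```

```text
board ((532.3568725585938, 213.5596923828125), (223.46730041503906, 138.4805908203125), 81.94355010986328)
top catch_1_grip 0.65 [166.15   251.4591] 220 [0.5428 0.2989 0.0625] ((165.5824737548828, 251.314453125), (27.51588249206543, 9.848857879638672), 23.96249008178711)
top catch_1_grip 0.51 [249.6968 261.9613] 155 [0.5181 0.1232 0.0625] ((249.5, 262.5), (9.0, 19.0), 90.0)
top outer_hood 0.9 [209.7081 258.9004] 3303 [0.5315 0.2136 0.03  ] ((210.0, 259.0), (64.0, 66.0), 90.0)
top outer_hood 0.36 [306.4141 292.5092] 326 [0.4562 0.006  0.03  ] ((305.4903564453125, 292.8162841796875), (8.304295539855957, 43.25592041015625), 86.98721313476562)
top nut_pot 0.87 [392.2061 247.9551] 1936 [ 0.5453 -0.1766  0.055 ] ((391.49151611328125, 248.17747497558594), (45.60581970214844, 50.23249816894531), 38.290164947509766)
top catch_1_grip 0.58 [0.5427 0.3069 0.062 ]
top catch_2_grip 0.44 [0.5224 0.1203 0.0609]
top nut_pot 0.84 [ 0.5504 -0.1775 -0.0025]
side catch_1_grip 0.63 [287.0783 346.1338] 396 [0.541  0.3176 0.0625] ((287.0041809082031, 345.76556396484375), (29.953283309936523, 18.16521644592285), 75.0685806274414)
side outer_hood 0.73 [310.0684 325.5857] 3244 [0.5269 0.2249 0.03  ] ((308.5, 326.0), (56.0, 81.0), 90.0)
side nut_pot 0.81 [344.2192 213.702 ] 1624 [ 0.5393 -0.1307  0.055 ] ((344.5, 213.5), (39.0, 55.0), 90.0)
side inner_lid 0.47 [307.8486 300.6468] 218 [0.5321 0.2178 0.08  ] ((307.5, 301.0), (20.0, 11.0), 90.0)
side catch_1_grip 0.66 [0.5464 0.3054 0.0582]
side catch_2_grip 0.69 [0.5182 0.1202 0.0617]
side nut_pot 0.76 [ 0.5478 -0.1794  0.0005]
```

View pics/c1.png

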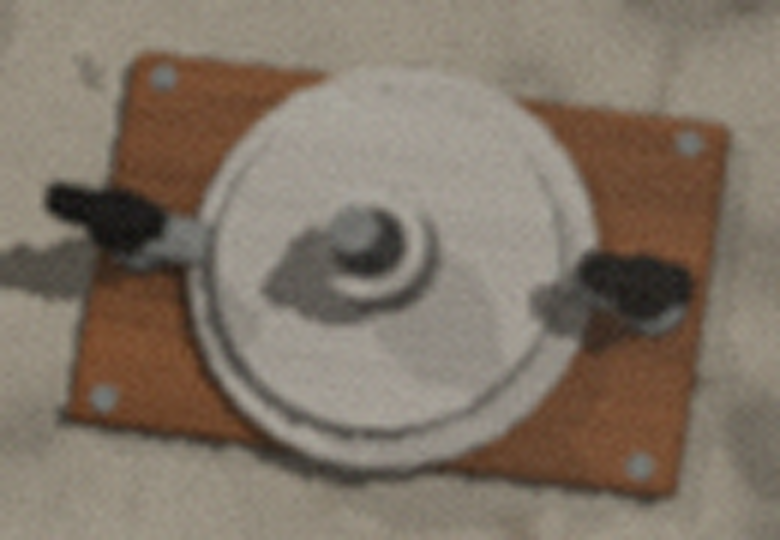

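Crop: the board matches its known size. Bar 1 runs (60,200)–(155,230), roughly 0.17 rad clockwise of the board; bar 2 runs (590,270)–(690,285), near 0. Board centre is (0.532, 0.2136) with its axis at 82°, so the knobs are at (0.5455, 0.3066) and (0.519, 0.1206), which agrees with the landmarks.

Call:
{"op": "step_arm", "data": {"deltas": [[0,0,-0.9,0.41,-0.226,-0.05,0.5],[0,0,-0.9,0.41,-0.226,-0.05,0.5],[0,0,-0.9,0.41,-0.226,-0.05,0.5],[0,0,-0.9,0.41,-0.226,-0.05,0.5],[0,0,-0.9,0.41,-0.226,-0.05,0.5],[0,0,-0.9,0.41,-0.226,-0.05,0.5],[0,0,-0.9,0.41,-0.226,-0.05,0.5],[0,0,-0.9,0.41,-0.226,-0.05,0.5],[0,0,-0.9,0.41,-0.226,-0.05,0.5],[0,0,-0.9,0.41,-0.226,-0.05,0.5],[0,0,-0.9,0.41,-0.226,-0.05,0.5],[0,0,-0.9,0.41,-0.226,-0.05,0.5]], "newtons": 20}}

```text
clock: 2.8
tcp_pos: [0.5495, 0.3036, 0.2014]
tool_rot: [180.0, 0.1, 84.1]
contact_force: [1.0, -0.6, -0.6]
finger_gap: 0.502
grip_force: 0.0
```

Call:
{"op": "step_arm", "data": {"deltas": [[0,0,-0.14,0,0,-0.04,0.5],[0,0,-0.14,0,0,-0.08,0.5],[0,0,-0.14,0,0,-0.108,0.5],[0,0,-0.14,0,0,-0.108,0.5],[0,0,-0.14,0,0,-0.108,0.5]]}}

```text
clock: 3.22
tcp_pos: [0.5451, 0.3072, 0.0945]
tool_rot: [-179.9, 0.1, 72.2]
contact_force: [-0.3, 0.4, 1.0]
finger_gap: 0.497
grip_force: 0.0
```

Run:
```python
from h import *
s=sense(); print(s['tcp_pos'],s['tool_rot'],s['clock'])
a=snapshot('side'); b=snapshot('top')
A=cv2.resize(a[230:390,220:380],(560,560),interpolation=cv2.INTER_CUBIC)
cv2.imwrite('pics/c2.png',A[:,:,::-1])
```

```text
[0.54509472 0.30719822 0.09454119] [-1.79906859e+02  6.31380327e-02  7.22113006e+01] 3.2167
```

View pics/c2.png

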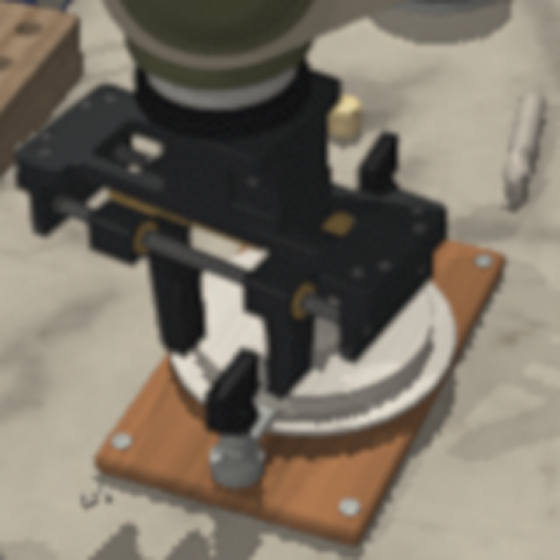

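The fingers straddle bar 1 along its line. I lower and grip.

Call:
{"op": "step_arm", "data": {"deltas": [[0,0,0,0,0,-0.03,0.5],[0,0,0,0,0,-0.03,0.5],[0,0,0,0,0,-0.03,1],[0,0,0,0,0,-0.03,1],[0,0,0,0,0,-0.03,1],[0,0,0,0,0,-0.03,1],[0,0,0,0,0,-0.03,1]]}}

```text
clock: 3.9
tcp_pos: [0.5462, 0.307, 0.0659]
tool_rot: [179.9, -0.1, 72.2]
contact_force: [11.1, -7.2, 1.0]
finger_gap: 0.149
grip_force: 6.6
```

Call:
{"op": "step_arm", "data": {"deltas": [[0,0,0,0.001,-0.0005,0,1],[0,0,0,0.001,-0.0005,0,1],[0,0,0,0.001,-0.0005,0,1]]}}

```text
clock: 4.15
tcp_pos: [0.5466, 0.307, 0.0658]
tool_rot: [180.0, -0.1, 72.2]
contact_force: [-1.0, 1.0, 4.7]
finger_gap: 0.135
grip_force: 19.7
```

Gripped and centred. Turning clockwise about 74° (-0.82).

Call:
{"op": "step_arm", "data": {"deltas": [[0,0,-0.07,0,0,0,1],[0,0,-0.14,0,0,0,1],[0,0,-0.21,0,0,0,1],[0,0,-0.28,0,0,0,1],[0,0,-0.35,0,0,0,1],[0,0,-0.42,0,0,0,1],[0,0,-0.49,0,0,0,1],[0,0,-0.56,0,0,0,1],[0,0,-0.63,0,0,0,1],[0,0,-0.7,0,0,0,1],[0,0,-0.76,0,0,0,1],[0,0,-0.76,0,0,0,1]]}}

```text
clock: 5.15
tcp_pos: [0.5468, 0.3068, 0.0658]
tool_rot: [-180.0, -0.1, 3.5]
contact_force: [-0.9, 0.6, 5.1]
finger_gap: 0.137
grip_force: 19.8
```

Run:
```python
from h import *
s=sense(); print(s['tcp_pos'],s['tool_rot'],s['wrist_torque'],s['contact_force'])
```

```text
[0.54680398 0.3068271  0.06581559] [-1.79957216e+02 -8.93769625e-02  3.45806264e+00] [ 0.02982985  0.25728643 -0.00959199] [-0.93743044  0.57606925  5.12580987]
```

Call:
{"op": "step_arm", "data": {"deltas": [[0,0,-0.03,0,0,0,1],[0,0,-0.06,0,0,0,1],[0,0,-0.07,0,0,0,1],[0,0,-0.07,0,0,0,1]]}}

```text
clock: 5.48
tcp_pos: [0.5468, 0.3068, 0.0658]
tool_rot: [-180.0, -0.1, -2.6]
contact_force: [-0.6, -0.6, 4.9]
finger_gap: 0.131
grip_force: 19.9
```

Run:
```python
from h import *
s=sense(); print(s['tcp_pos'],s['tool_rot'],s['wrist_torque'],s['contact_force'])
```

```text
[0.54684606 0.30681685 0.06580449] [-1.79955814e+02 -9.06391144e-02 -2.58932815e+00] [0.06135864 0.26922668 0.1657981 ] [-0.59619222 -0.64151368  4.93537639]
```

Torque rose at the stop. I release knob 1 and go over knob 2.

Call:
{"op": "step_arm", "data": {"deltas": [[0,0,0,0,0,0,0.5],[0,0,0,0,0,0,0.5],[0,0,0,0,0,0,0.5],[0,0,0,0,0,0.04,0.5],[0,0,0,0,0,0.08,0.5],[0,0,0.1,-0.005,-0.03,0.08,0.5],[0,0,0.93,-0.0265,-0.186,0.08,0.5],[0,0,0.93,-0.0265,-0.186,0.08,0.5],[0,0,0.93,-0.0265,-0.186,0.08,0.5],[0,0,0.93,-0.0265,-0.186,0.08,0.5],[0,0,0.93,-0.0265,-0.186,0.08,0.5],[0,0,0.93,-0.0265,-0.186,0.08,0.5]]}}

```text
clock: 6.48
tcp_pos: [0.5197, 0.1184, 0.1448]
tool_rot: [-180.0, 0.0, 45.8]
contact_force: [-0.0, -0.1, -0.1]
finger_gap: 0.501
grip_force: 0.0
```

Call:
{"op": "step_arm", "data": {"deltas": [[0,0,0.47,0,0,0,0.5],[0,0,0.47,0,0,0,0.5],[0,0,0.47,0,0,0,0.5],[0,0,0.47,0,0,0,0.5],[0,0,0.47,0,0,0,0.5],[0,0,0.47,0,0,0,0.5],[0,0,0.47,0,0,0,0.5]]}}

```text
clock: 7.07
tcp_pos: [0.5198, 0.1205, 0.1446]
tool_rot: [-180.0, 0.0, 88.2]
contact_force: [-0.4, 0.1, -1.1]
finger_gap: 0.503
grip_force: 0.0
```

Call:
{"op": "step_arm", "data": {"deltas": [[0,0,-0.08,0,0,-0.04,0.5],[0,0,-0.08,0,0,-0.06,0.5],[0,0,-0.08,0,0,-0.079,0.5],[0,0,-0.08,0,0,-0.079,0.5],[0,0,-0.08,0,0,-0.079,1],[0,0,-0.08,0,0,-0.079,1],[0,0,-0.08,0,0,-0.079,1],[0,0,-0.08,0,0,-0.079,1],[0,0,-0.08,0,0,-0.079,1]]}}

```text
clock: 7.82
tcp_pos: [0.5203, 0.1206, 0.0666]
tool_rot: [179.9, -0.0, 80.8]
contact_force: [0.5, -0.5, -0.7]
finger_gap: 0.149
grip_force: 0.0
```

Call:
{"op": "step_arm", "data": {"deltas": [[0,0,0,0,0,0,1],[0,0,0,0,0,0,1]]}}

```text
clock: 7.98
tcp_pos: [0.5201, 0.1206, 0.0665]
tool_rot: [179.9, -0.0, 80.8]
contact_force: [-1.7, 0.2, 6.1]
finger_gap: 0.134
grip_force: 20.0
```

Gripped and centred. Turning about 83.5° (to yaw about -3).

Call:
{"op": "step_arm", "data": {"deltas": [[0,0,-0.07,0,0,0,1],[0,0,-0.14,0,0,0,1],[0,0,-0.21,0,0,0,1],[0,0,-0.28,0,0,0,1],[0,0,-0.35,0,0,0,1],[0,0,-0.42,0,0,0,1],[0,0,-0.49,0,0,0,1],[0,0,-0.56,0,0,0,1],[0,0,-0.63,0,0,0,1],[0,0,-0.7,0,0,0,1],[0,0,-0.77,0,0,0,1],[0,0,-0.84,0,0,0,1]]}}

```text
clock: 8.98
tcp_pos: [0.52, 0.1207, 0.0665]
tool_rot: [-180.0, -0.0, 4.9]
contact_force: [-1.7, 0.9, 6.9]
finger_gap: 0.135
grip_force: 20.0
```

Call:
{"op": "step_arm", "data": {"deltas": [[0,0,-0.05,0,0,0,1],[0,0,-0.08,0,0,0,1],[0,0,-0.08,0,0,0,1],[0,0,-0.08,0,0,0,1]]}}

```text
clock: 9.32
tcp_pos: [0.52, 0.1207, 0.0665]
tool_rot: [-180.0, -0.0, -2.0]
contact_force: [-1.8, 1.2, 6.9]
finger_gap: 0.134
grip_force: 20.1
```

Run:
```python
from h import *
s=sense(); print(s['tcp_pos'],s['tool_rot'],s['wrist_torque'],s['contact_force'])
```

```text
[0.51996615 0.12069027 0.06649868] [-1.79999863e+02 -4.26414198e-02 -1.98228854e+00] [0.05223663 0.51117794 0.20116241] [-1.82281095  1.15119691  6.9164474 ]
```

Call:
{"op": "step_arm", "data": {"deltas": [[0,0,0,0,0,0,0.3],[0,0,0,0,0,0,0.3],[0,0,0,0,0,0,0.3],[0,0,0,0,0,0.04,0.3],[0,0,0,0,0,0.08,0.3],[0,0,0,0,-0.04,0.1,0.3],[0,0,0,0,-0.08,0.1,0.3],[0,0,0,0,-0.08,0.1,0.3],[0,0,0,0,-0.08,0.1,0.3]]}}

```text
clock: 10.07
tcp_pos: [0.52, 0.0388, 0.1659]
tool_rot: [180.0, -0.0, -2.2]
contact_force: [-0.9, 0.3, 0.3]
finger_gap: 0.697
grip_force: 0.0
```

Run:
```python
from h import *
np.set_printoptions(precision=4,suppress=True)
A=[]
for n in('top','side'):
    a=snapshot(n)
    for l in('inner_lid','outer_hood','nut_pot','catch_1_grip'):
        for d in landmark_of(n,l)[:2]: print(n,l,round(d['conf'],2),w(n,d['location']))
    for d in masks_of(n,'inner_lid')[:2]:
        q=np.argwhere(d['pixels'])[:,::-1];print('mask',n,d['conf'],len(q),q.mean(0),q.min(0),q.max(0))
    print('proj stem top',proj(n,[.5334,.2138,.094]),proj(n,[.5334,.2138,.066]), 'pot rim',proj(n,[.5475,-.178,.055]))
    c=proj(n,[.5334,.2138,.07]).astype(int); c=np.maximum(c,50)
    A.append(cv2.resize(a[c[1]-50:c[1]+50,c[0]-50:c[0]+50],(400,400),interpolation=cv2.INTER_CUBIC)); print(c)
cv2.imwrite('pics/c3.png',np.hstack(A)[:,:,::-1])
```

```text
top inner_lid 0.66 [0.531  0.2146 0.0176]
top outer_hood 0.63 [0.5377 0.214  0.0201]
top catch_1_grip 0.74 [0.5453 0.3091 0.0586]
proj stem top [203.3854 252.5857] [206.218  255.0423] pot rim [392.835  246.9338]
[205 254]
side outer_hood 0.9 [0.5303 0.2118 0.0169]
side nut_pot 0.7 [ 0.5486 -0.1792  0.0005]
side catch_1_grip 0.86 [0.5461 0.3034 0.0657]
mask side 0.78 196 [308.2245 300.4694] [303 291] [313 310]
proj stem top [307.6299 292.8131] [307.8361 305.3799] pot rim [344.8814 203.2046]
[307 303]
```

View pics/c3.png

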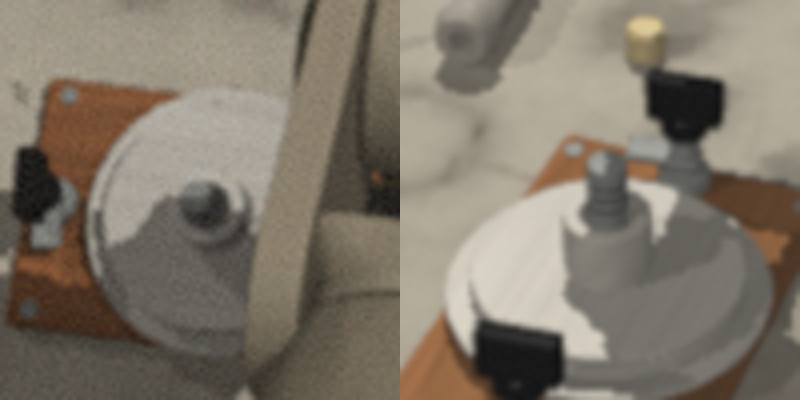

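Both bars now stand across the board with the wings clear. The stem top is at top px (204,253) and side px (308.7,293), giving a stem at about (0.533, 0.2125). I go over it and lower, and fit the pot rim as well.

Call:
{"op": "step_arm", "data": {"deltas": [[0,0,0,0.0,0.04,0,0.3],[0,0,0,0.013,0.08,0,0.3],[0,0,0,0.013,0.12,0,0.3],[0,0,0,0.013,0.16,0,0.3],[0,0,0,0.013,0.174,0,0.3],[0,0,0,0.013,0.174,-0.02,0.3],[0,0,0,0.013,0.174,-0.05,0.3],[0,0,0,0.013,0.174,-0.07,0.3],[0,0,0,0.013,0.174,-0.081,0.3],[0,0,0,0.013,0.174,-0.081,0.3]]}}

```text
clock: 11.5
tcp_pos: [0.5318, 0.214, 0.0823]
tool_rot: [179.9, 0.3, -2.0]
contact_force: [-0.9, -0.1, -0.5]
finger_gap: 0.701
grip_force: 0.0
```

Run:
```python
from h import *
from scipy.optimize import least_squares
np.set_printoptions(precision=4,suppress=True)
s=sense(); print(s['tcp_pos'],s['contact_force'])
for n,im in(('top',cv2.imread('pics/top0.png')),('side',cv2.imread('pics/side0.png'))):
    g=cv2.GaussianBlur(cv2.cvtColor(im,cv2.COLOR_BGR2GRAY),(0,0),1.0).astype(np.float32)
    gx=cv2.Sobel(g,cv2.CV_32F,1,0);gy=cv2.Sobel(g,cv2.CV_32F,0,1); G=np.hypot(gx,gy)
    t=np.linspace(0,2*np.pi,180,endpoint=False)
    for r in(.045,.05):
        best=None
        for x in np.arange(.535,.56,.0005):
            for y in np.arange(-.19,-.166,.0005):
                # affine-ish: project circle points
                p,M,e=cam(n) if best is None else pc
                pc=(p,M,e); f=240/np.tan(np.radians(p['fovy']/2))
                P=np.c_[x+r*np.cos(t),y+r*np.sin(t),np.full(180,.055)]
                c=(P-e)@M; uv=c[:,:2]/c[:,2:]*f+[p['cx'],p['cy']]
                v=cv2.remap(G,uv[:,0].astype(np.float32)[None],uv[:,1].astype(np.float32)[None],cv2.INTER_LINEAR).mean()
                if best is None or v>best[0]: best=(v,x,y)
        print(n,r,best)
a=snapshot('side')
c=proj('side',[.5334,.2138,.07]).astype(int)
A=cv2.resize(a[c[1]-60:c[1]+60,c[0]-60:c[0]+60],(480,480),interpolation=cv2.INTER_CUBIC)
im=cv2.imread('pics/top0.png')[205:290,350:435]
cv2.imwrite('pics/c4.png',np.hstack([A[:,:,::-1],cv2.resize(im,(320,320),interpolation=cv2.INTER_CUBIC)[np.r_[0:320,[319]*160]]]))
```

```text
[0.5318 0.214  0.0823] [-0.8553 -0.0698 -0.5043]
top 0.045 (np.float32(106.989174), np.float64(0.5504999999999983), np.float64(-0.18))
top 0.05 (np.float32(98.106316), np.float64(0.5504999999999983), np.float64(-0.1755))
side 0.045 (np.float32(111.474174), np.float64(0.5494999999999984), np.float64(-0.183))
side 0.05 (np.float32(96.37679), np.float64(0.5484999999999985), np.float64(-0.175))
```

View pics/c4.png

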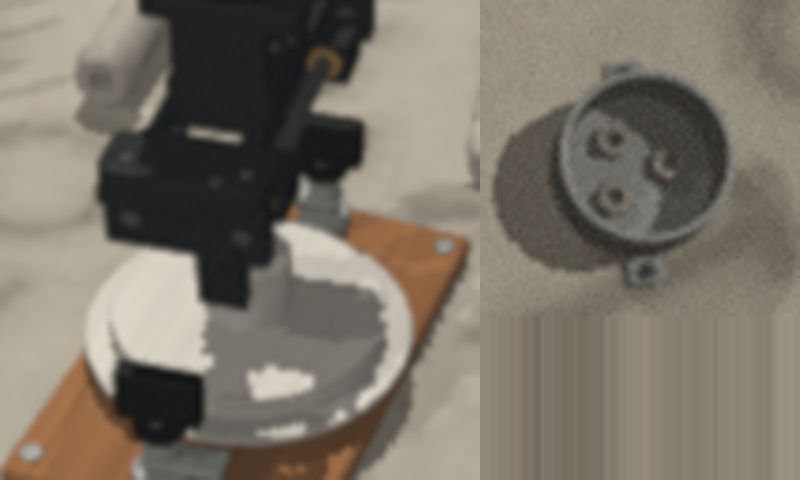

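Left: fingers around the stem above the collar. Right: pot rim centre at about (393.8,246.8), which puts the pot at about (0.549, -0.179). Gripping.

Call:
{"op": "step_arm", "data": {"deltas": [[0,0,0,0,0,0.001,1],[0,0,0,0,0,0.001,1],[0,0,0,0,0,0.001,1],[0,0,0,0,0,0.001,1],[0,0,0,0,0,0.001,1],[0,0,0,0,0,0.001,1],[0,0,0,0,0,0.001,1],[0,0,0,0,0,0.001,1]], "newtons": 40}}

```text
clock: 12.22
tcp_pos: [0.533, 0.2144, 0.0859]
tool_rot: [180.0, -0.0, -2.0]
contact_force: [-1.0, -1.0, 1.8]
finger_gap: 0.192
grip_force: 40.0
```

Call:
{"op": "step_arm", "data": {"deltas": [[0,0,0,0,0,0,1],[0,0,0,0,0,0,1]]}}

```text
clock: 12.38
tcp_pos: [0.533, 0.2144, 0.0859]
tool_rot: [180.0, -0.0, -2.0]
contact_force: [-0.6, -2.1, 1.9]
finger_gap: 0.193
grip_force: 40.0
```

Call:
{"op": "step_arm", "data": {"deltas": [[0,0,0,0,0,0.003,1],[0,0,0,0,0,0.008,1],[0,0,0,0,0,0.014,1],[0,0,0,0,0,0.022,1],[0,0,0,0,0,0.032,1],[0,0,0,0,0,0.044,1],[0,0,0,0,0,0.056,1],[0,0,0,0,0,0.068,1],[0,0,0,0,0,0.08,1],[0,0,0,0,0,0.088,1],[0,0,0,0,0,0.09,1],[0,0,0,0,0,0.09,1]]}}

```text
clock: 13.38
tcp_pos: [0.533, 0.2146, 0.1764]
tool_rot: [-180.0, -0.1, -2.0]
contact_force: [0.5, 0.1, -6.0]
finger_gap: 0.19
grip_force: 40.0
```

Run:
```python
from h import *
s=sense(); print(s['tcp_pos'],s['wrist_torque'],s['contact_force'],s['finger_gap'])
a=snapshot('side')
c=proj('side',[.533,.214,.14]).astype(int)
cv2.imwrite('pics/c5.png',cv2.resize(a[c[1]-80:c[1]+80,c[0]-80:c[0]+80],(480,480),interpolation=cv2.INTER_CUBIC)[:,:,::-1])
```

```text
[0.5330024  0.21461144 0.1764072 ] [-0.01876945  0.15343878 -0.01564555] [ 0.45499872  0.08468532 -6.01075023] 0.18986642445468271
```

View pics/c5.png

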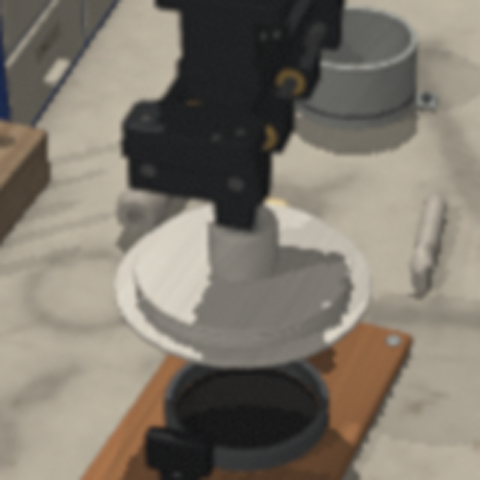

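The pair is lifted together and level; weight reads 6 N. Moving over the pot.

Call:
{"op": "step_arm", "data": {"deltas": [[0,0,0,0,-0.005,0,1],[0,0,0,0.001,-0.017,0,1],[0,0,0,0.002,-0.035,0,1],[0,0,0,0.003,-0.06,0,1],[0,0,0,0.004,-0.09,0,1],[0,0,0,0.005,-0.12,0,1],[0,0,0,0.006,-0.15,0,1],[0,0,0,0.008,-0.18,0,1],[0,0,0,0.009,-0.21,0,1],[0,0,0,0.01,-0.24,0,1],[0,0,0,0.011,-0.265,0,1],[0,0,0,0.012,-0.28,0,1]]}}

```text
clock: 14.43
tcp_pos: [0.5444, -0.0691, 0.1753]
tool_rot: [180.0, 0.0, -2.1]
contact_force: [0.6, -0.9, -4.3]
finger_gap: 0.191
grip_force: 40.0
```

Call:
{"op": "step_arm", "data": {"deltas": [[0,0,0,0.001,-0.02,0,1],[0,0,0,0.002,-0.045,0,1],[0,0,0,0.003,-0.07,0,1],[0,0,0,0.004,-0.09,0,1],[0,0,0,0.004,-0.105,0,1],[0,0,0,0.004,-0.113,0,1],[0,0,0,0.004,-0.1135,0,1],[0,0,0,0.004,-0.1135,-0.01,1],[0,0,0,0.004,-0.1135,-0.02,1],[0,0,0,0.004,-0.1135,-0.025,1],[0,0,0,0.004,-0.1135,-0.025,1],[0,0,0,0.004,-0.1135,-0.025,1]]}}

```text
clock: 15.43
tcp_pos: [0.5489, -0.1782, 0.1502]
tool_rot: [-180.0, 0.1, -2.0]
contact_force: [0.2, -0.4, -4.8]
finger_gap: 0.191
grip_force: 40.0
```

Run:
```python
from h import *
np.set_printoptions(precision=4,suppress=True)
s=sense(); T=s['tcp_pos']; print(T,s['tool_rot'],s['wrist_torque'],s['contact_force'],s['finger_gap'])
A=[]
for n in('side','top'):
    a=snapshot(n)
    for l in('outer_hood','inner_lid','nut_pot'):
        for d in landmark_of(n,l)[:1]: print(n,l,round(d['conf'],2),w(n,d['location']))
    c=proj(n,[.549,-.179,.09]).astype(int)
    # expected brim circle at TCP xy (z origin+4..8) and pot rim outline
    o=a[:,:,::-1].copy()
    for d in masks_of(n,'outer_hood')[:1]:
        q=np.argwhere(d['pixels'])[:,::-1]; print('hood',n,d['conf'],q.mean(0),q.min(0),q.max(0))
    t=np.linspace(0,6.28,100); z0=T[2]-.0699
    uv=np.array([proj(n,[T[0]+.074*np.cos(x),T[1]+.074*np.sin(x),z0+.006]) for x in t]); print('expected brim',uv.min(0),uv.max(0))
    A.append(cv2.resize(o[c[1]-60:c[1]+60,c[0]-48:c[0]+48],(400,500),interpolation=cv2.INTER_CUBIC))
cv2.imwrite('pics/c6.png',np.hstack(A))
```

```text
[ 0.5489 -0.1782  0.1502] [-179.9664    0.0593   -1.9501] [-0.0257  0.1365  0.0232] [ 0.2434 -0.3877 -4.7558] 0.19080742822277214
side outer_hood 0.91 [ 0.5459 -0.1821  0.079 ]
side nut_pot 0.76 [ 0.5475 -0.1807 -0.0009]
hood side 0.67 [344.2368 191.2612] [312 173] [376 208]
expected brim [312.2988 176.4662] [376.9782 207.2767]
expected brim [359.0276 208.5465] [431.0777 279.0822]
```

View pics/c6.png

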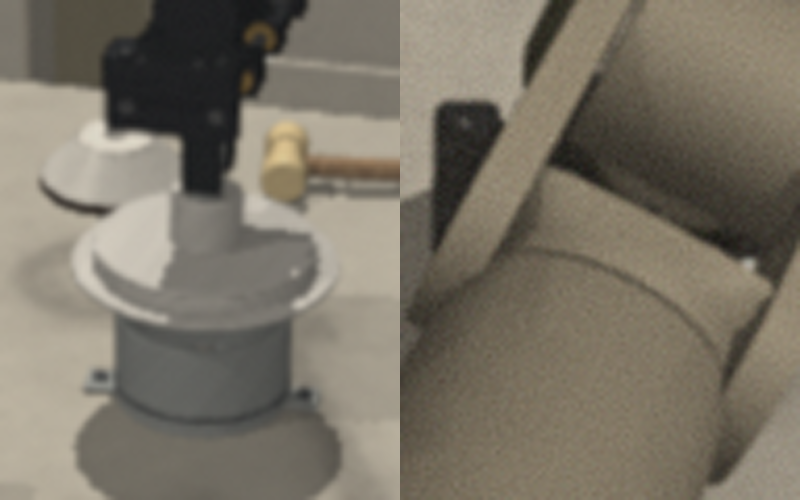

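Run:
```python
from h import *
c=proj('side',[.549,-.179,.09]).astype(int)
for z in(.025,.045,.055,.086): print(z,(proj('side',[.5489,-.1782,z])-c+[48,60])*[400/96,500/120])
print((proj('side',[.5539,-.1782,.03])-proj('side',[.5489,-.1782,.03]))*400/96)
```

```text
0.025 [200.1931885  355.15261482]
0.045 [200.91617962 324.31958175]
0.055 [201.28193344 308.7214656 ]
0.086 [202.4342485  259.57927354]
[-8.70413626 -1.05787522]
```

Call:
{"op": "step_arm", "data": {"deltas": [[0,0,0,0,-0.0005,-0.006,1],[0,0,0,0,-0.0005,-0.012,1],[0,0,0,0,-0.0005,-0.018,1],[0,0,0,0,-0.0005,-0.021,1],[0,0,0,0,-0.0005,-0.021,1]]}}

```text
clock: 16.35
tcp_pos: [0.5485, -0.1793, 0.1286]
tool_rot: [-179.9, 0.1, -2.0]
contact_force: [-0.1, 0.4, -5.2]
finger_gap: 0.193
grip_force: 40.0
```

Centred in x to within 1 mm. Lowering in small steps while watching the force.

Call:
{"op": "step_arm", "data": {"deltas": [[0,0,0,0,0,-0.002,1],[0,0,0,0,0,-0.004,1],[0,0,0,0,0,-0.006,1],[0,0,0,0,0,-0.006,1]]}}

```text
clock: 16.68
tcp_pos: [0.5488, -0.1794, 0.1234]
tool_rot: [-180.0, 0.0, -2.0]
contact_force: [0.4, -0.6, -6.5]
finger_gap: 0.189
grip_force: 40.0
```

Call:
{"op": "step_arm", "data": {"deltas": [[0,0,0,0,0,-0.002,1],[0,0,0,0,0,-0.004,1],[0,0,0,0,0,-0.006,1],[0,0,0,0,0,-0.007,1],[0,0,0,0,0,-0.007,1]]}}

```text
clock: 17.1
tcp_pos: [0.5488, -0.1794, 0.1164]
tool_rot: [-180.0, 0.0, -2.0]
contact_force: [0.2, 0.6, -5.1]
finger_gap: 0.194
grip_force: 40.0
```

Call:
{"op": "step_arm", "data": {"deltas": [[0,0,0,0,0,-0.0005,1],[0,0,0,0,0,-0.001,1],[0,0,0,0,0,-0.0015,1],[0,0,0,0,0,-0.0015,1]]}}

```text
clock: 17.43
tcp_pos: [0.5489, -0.1794, 0.1152]
tool_rot: [-180.0, 0.0, -2.0]
contact_force: [-0.1, 0.4, -4.7]
finger_gap: 0.191
grip_force: 40.0
```

Call:
{"op": "step_arm", "data": {"deltas": [[0,0,0,0,0,-0.0005,1],[0,0,0,0,0,-0.001,1],[0,0,0,0,0,-0.0015,1],[0,0,0,0,0,-0.0015,1]]}}

```text
clock: 17.77
tcp_pos: [0.549, -0.1794, 0.1149]
tool_rot: [180.0, -0.1, -2.0]
contact_force: [-3.3, 1.6, 5.8]
finger_gap: 0.189
grip_force: 40.0
```

Contact at exactly the expected seat height. Releasing.

Call:
{"op": "step_arm", "data": {"deltas": [[0,0,0,0,0,0.001,0.72],[0,0,0,0,0,0.001,0.7],[0,0,0,0,0,0.001,0.6],[0,0,0,0,0,0.001,0.5],[0,0,0,0,0,0.001,0.3],[0,0,0,0,0,0.001,0.3],[0,0,0,0,0,0.001,0.3],[0,0,0,0,0,0.001,0.3],[0,0,0,0,0,0.001,0.3]]}}

```text
clock: 18.52
tcp_pos: [0.5489, -0.1795, 0.1147]
tool_rot: [-180.0, 0.0, -2.0]
contact_force: [-0.2, -0.1, 0.3]
finger_gap: 0.699
grip_force: 0.0
```

Run:
```python
from h import *
np.set_printoptions(precision=4,suppress=True)
s=sense(); print(s['tcp_pos'],s['contact_force'],s['finger_gap'])
a=snapshot('side')
for l in('outer_hood','inner_lid'):
    for d in landmark_of('side',l)[:1]: print(l,d['conf'],w('side',d['location']))
c=proj('side',[.549,-.179,.09]).astype(int)
cv2.imwrite('pics/c7.png',cv2.resize(a[c[1]-60:c[1]+60,c[0]-60:c[0]+60],(560,560),interpolation=cv2.INTER_CUBIC)[:,:,::-1])
```

```text
[ 0.5489 -0.1795  0.1147] [-0.1539 -0.0837  0.3041] 0.6991183525012091
outer_hood 0.71 [ 0.5474 -0.1806  0.0492]
```

View pics/c7.png

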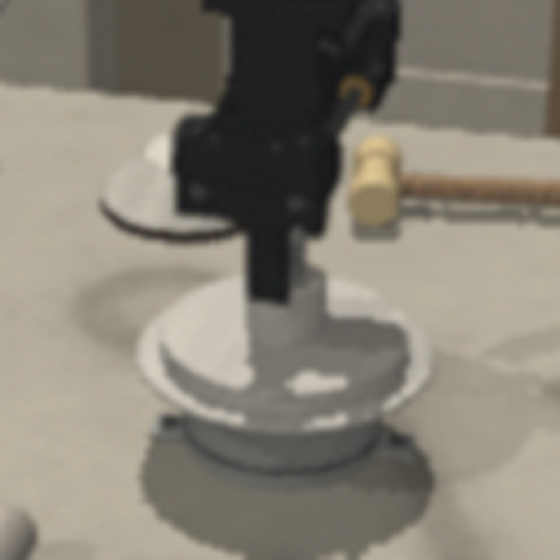

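The pair is seated, level and released. I lower to the collar.

Call:
{"op": "step_arm", "data": {"deltas": [[0,0,0,0,0,-0.008,0.3],[0,0,0,0,0,-0.016,0.3],[0,0,0,0,0,-0.023,0.3],[0,0,0,0,0,-0.028,0.3],[0,0,0,0,0,-0.029,0.3],[0,0,0,0,0,-0.029,0.3]]}}

```text
clock: 19.17
tcp_pos: [0.5488, -0.1793, 0.0851]
tool_rot: [-180.0, 0.1, -2.0]
contact_force: [-0.2, -0.3, 0.3]
finger_gap: 0.7
grip_force: 0.0
```

Call:
{"op": "step_arm", "data": {"deltas": [[0,0,0,0,0,0,0.5],[0,0,0,0,0,0,0.5],[0,0,0,0,0,0,0.6],[0,0,0,0,0,0,0.7],[0,0,0,0,0,0,0.8],[0,0,0,0,0,0,1],[0,0,0,0,0,0,1]], "newtons": 25}}

```text
clock: 19.75
tcp_pos: [0.549, -0.1795, 0.086]
tool_rot: [180.0, -0.0, -2.0]
contact_force: [-0.3, 0.7, 2.5]
finger_gap: 0.446
grip_force: 25.0
```

Call:
{"op": "step_arm", "data": {"deltas": [[0,0,0,0,0,0.001,1],[0,0,0,0,0,0.003,1],[0,0,0,0,0,0.006,1],[0,0,0,0,0,0.01,1],[0,0,0,0,0,0.015,1],[0,0,0,0,0,0.021,1],[0,0,0,0,0,0.028,1],[0,0,0,0,0,0.035,1],[0,0,0,0,0,0.042,1],[0,0,0,0,0,0.049,1],[0,0,0,0,0,0.056,1],[0,0,0,0,0,0.063,1]]}}

```text
clock: 20.75
tcp_pos: [0.5489, -0.1795, 0.1495]
tool_rot: [180.0, -0.0, -2.0]
contact_force: [-0.1, 0.5, -2.8]
finger_gap: 0.448
grip_force: 25.0
```

Call:
{"op": "step_arm", "data": {"deltas": [[0,0,0,0,0,0.007,1],[0,0,0,0,0,0.015,1],[0,0,0,0,0,0.024,1],[0,0,0,0,0,0.034,1],[0,0,0,0,0,0.043,1],[0,0,0,0,0,0.049,1],[0,0,0,0,0,0.052,1],[0,0,0,0,0,0.052,1],[0,0,0,0,0,0.052,1],[0,0,0,0,0,0.052,1],[0,0,0,0,0,0.052,1]]}}

```text
clock: 21.67
tcp_pos: [0.5488, -0.1794, 0.2003]
tool_rot: [-180.0, 0.1, -2.0]
contact_force: [0.6, -0.6, -2.7]
finger_gap: 0.446
grip_force: 25.0
```

Run:
```python
from h import *
np.set_printoptions(precision=4,suppress=True)
s=sense(); print(s['clock'],s['tcp_pos'],s['contact_force'],s['finger_gap'],s['grip_force'],s['qd'])
a=snapshot('side')
for l in('outer_hood','inner_lid'):
    for d in landmark_of('side',l)[:1]: print(l,d['conf'],w('side',d['location']))
c=proj('side',[.549,-.179,.12]).astype(int)
cv2.imwrite('pics/c8.png',cv2.resize(a[c[1]-60:c[1]+60,c[0]-60:c[0]+60],(560,560),interpolation=cv2.INTER_CUBIC)[:,:,::-1])
```

```text
21.6667 [ 0.5488 -0.1794  0.2003] [ 0.5956 -0.612  -2.6726] 0.44598425132124403 24.999967857002048 [-0.116   0.013  -0.0803 -0.1281 -0.0389 -0.0479]
outer_hood 0.98 [ 0.547  -0.1804  0.1595]
inner_lid 0.83 [ 0.5484 -0.1809  0.0413]
```

View pics/c8.png

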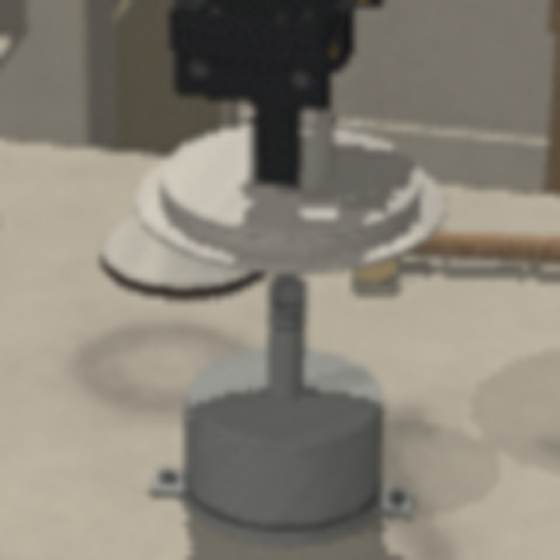

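The hood is held level and clear above the stem, and the inner lid is seated in the pot. Handing in.

```bash
python3 -c "from station import *; print(close_job())"
```

```text
the job is handed in; nothing more can be done
None
```

I handed the job in at about 22 s: both knobs are at their end stops, the inner lid is seated in the pot, and the gripper is holding the hood level and steady above the stem; no verdict came back.

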